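# Walk a primed casting into the locating square

## Task

Push the heavy primed iron block along the bench with the fingertips, a corner at a time, until it has come round with its bright machined long face flush along the fence of the steel square and its end up against the square's stop. Then push the black knob of the hold-down arm round with a fingertip so that the arm swings from its parked place along the fence to square across the block, and leave both there. Only push: do not grip, lift or tip the block, and leave the other things on the bench undisturbed.

Things in the scene. Friction and masses are not known exactly. Their poses are not given: they have to be found in the camera images.
- block: Iron casting, 0.7 to 0.95 kg, 90 x 60 x 32 mm (its x, y, z). Red-brown primer, but its long -y face is machined bright, with a bright 8 mm band along that edge of the top. Origin: centre of the underside. Seated, its axes are parallel to the square's, the same way round, with its origin at x -45, y +30 mm in the square's frame. It starts turned 48 to 83 degrees anticlockwise from that.
- face_far (a point): Point at the block's machined face: its corner at the block's (+45, -30, 16) mm. Seated it is at x = 0, y = 0 of square.
- face_near (a point): The other end of the machined face, at the block's (-45, -30, 16) mm. Seated it is at x = -90 mm, y = 0 of square.
- square: L-shaped steel square fixed to the bench. Origin: on the bench, in its inner corner; x along the fence, away from the robot; y left, away from the fence; z up. Fence 22 high: face y = 0, body y -20 to 0, x -117 to +13 mm; behind it a foot 6 high with screws 12 high, to y -50 mm. Stop 22 high: face x = 0, body x 0 to 13, y 0 to 41 mm. Hold-down post at x -45, y -10 mm on the fence.
- holddown (a joint): Angle (rad) of the hold-down arm on its vertical post. 0: parked along the fence, pointing to the square's +x; grows anticlockwise seen from above; 1.57: pointing to the square's +y, square across the seated block; stops at 1.6. Stays where left; about 1 N at the knob moves it. Dark steel bar 70 x 15 mm, 36 to 44 mm above the bench, so the block passes under it.
- holddown_knob (a point): Middle of the upright black knob on the free end of the hold-down arm, 16 mm in diameter, from 48 to 70 mm above the bench; this point is 59 mm above the bench and 53 mm from the axis of the arm's post.
- sanding_block: Bystander: cork block wrapped in abrasive paper, 48 x 85 x 25 mm. Origin: centre of the underside. Leave it alone.
- rubber_block: Bystander: beige rubber in a blue sleeve, 25 x 52 x 18 mm. Origin: centre of the underside. Leave it alone.
- pencil: Bystander: red pencil lying on the bench, 8 x 150 x 7 mm (long in its y). Origin: centre of the underside. Leave it alone.
- coupon_rack: Bystander: black slotted rack, 46 x 110 x 20 mm. Origin: centre of the underside. Leave it alone.
- parts_pot: Bystander: white pot with a green lid, 45 mm across, 43 mm high. Origin: centre of the underside. Leave it alone.
- probe_pen: Bystander: grey pen-shaped probe lying on the bench, 16 x 90 x 16 mm (long in its y). Origin: centre of the underside. Leave it alone.
- tweezers: Bystander: tweezers lying on the bench, 18 x 120 x 8 mm (long in its y). Origin: centre of the underside. Leave it alone.
Not all that is in view belongs to the job. What is shaped like the block but yellow is not meant.

How it is judged (in metres and radians):
On the way, in this order (a step that is already met when the one before it is completed fails the run):
1. the block is seated: machined face flush along the fence, end against the stop (y of face_far in the frame of square between -0.003 and 0.003 m and y of face_near in the frame of square between -0.003 and 0.003 m and x of face_far in the frame of square between -0.003 and 0.003 m), for 0.2 s.
2. then the hold-down arm is swung square across the block (value of joint holddown above 1.3 rad), for 0.2 s.
At the end, for the whole second after the job is handed in: The block lies still and flat on the bench with both ends of its machined face within 3 mm of the fence face and its end within 3 mm of the stop face, and the hold-down arm stands over it at more than 1.3 rad (within about 15 degrees of square across) (all of step 1 and value of joint holddown above 1.3 rad and linear speed of block below 0.01 m/s and height (world z) of block between -0.004 and 0.004 m); the robot touches nothing.
It fails at once if the block is lifted more than 6 mm or tipped more than 0.12 rad (height (world z) of block above 0.006 m or angle between block's own z axis and vertical above 0.12 rad).
It fails at once if the block falls off the bench (height (world z) of block below -0.01 m).
It fails at once if a bystander is moved more than 15 mm (distance of any of sanding_block, rubber_block, pencil, coupon_rack, parts_pot, probe_pen, tweezers from where it was at the start of the episode above 0.015 m).
It also fails if it takes over 72 s, if anything falls off the work surface, if the arm or the gripper's body presses on something with over 40 N, if the wrist force passes 120 N, or if a joint passes its speed limit or range.

## Robot

A 6-joint arm with a two-finger parallel gripper is mounted at the origin on a cart in front of the work surface, level with it; the furniture and walls round the work are solid. World frame = base frame: x ahead of the robot, y to its left, z up, the work surface at z = 0. Lengths are in mm, angles in rad, forces in N, time in s.
With the tool pointing down it reaches from about 350 to 875 mm from the base axis. Payload 4.2 kg.
Tool frame: the origin (TCP) lies between the finger pads; the fingertips stand 19 mm ahead of it and the grasp point (between the pads) is the TCP; y points along the fingers, z is the direction in which the jaws open and shut, and the axes are right-handed (so a half turn about y gives the same grasp; the last joint's range is limited). The gripper opens to 85 mm and grips with 20 to 120 N. Pads are 22 mm wide; open, the fingers measure 114 mm over their backs; the gripper's body (76 mm by 85 mm) begins 54 mm behind the grasp point. The pads swing forward as they close: fully open they stand 13 mm farther back than shut.
Start: joints at [-0.87, 0.385, 0.008, 0, -1.194, -0.259], TCP at [267.241, -564.961, 250.312] pointing down, gripper open.
Joint ranges: [-3.14, 3.14], [-1.21, 2.06], [-1.07, 1.41], [-3.16, 2.05], [-2.99, -0.16], [-3.1, 3.1]. Speed limits (rad/s): [2.79, 2.79, 3.14, 3.14, 3.14, 3.14].

## Interface

Orientations are given as a unit quaternion [x, y, z, w].
In Python, from bench import arm gives the robot as it stands.
- The arm moves only by the shell command python3 -m inch 'ROWS'. ROWS is JSON, a list of rows, each a list of 7 numbers: the opening, from 0 (shut) to 1 (fully open), then the shift along the tool's x, y, z in cm, then the turn, a rotation vector about the tool's x, y, z in degrees. A call has 1 to 20 rows; each row is the pose to reach, as a shift and turn from the pose commanded when the call began, along the tool's axes at that moment; what a row does not reach only later rows make up. A row lasts 1/12 s, in which the tool goes at most 41.7 mm and 7.16 degrees, less where a joint would pass 70% of its speed; a pose out of reach is approached as far as the arm can. A call with a gripper value outside its range is refused whole. The fingers move at their own pace and stop on an object; the grip force is fixed at half the most. Time passes only in rows, so rows that repeat a pose let the fingers close. It gives the time, the measured TCP pose, the force and the opening at its end, in the units of the state.
- arm.read_state(): the state, without advancing time (a new reading comes with each control period).
- arm.get_image(name): name is "side" or "top"; returns the picture (420x560x3 uint8, red, green, blue); there is no depth.
- arm.camera_params(name): a dict with "fx", "fy", "cx", "cy" (pixels), "rvec" (rotation vector, rad) and "tvec" (3), from world to camera coordinates, as OpenCV has them. Camera axes: x right, y down, z forward; pixel columns grow to the right and rows downward; lengths in mm; the calibration is good to about 2 mm. A picture is of the moment at which its call begins. camera_params takes no time and is no camera call.
- arm.job_done(): hands the job in, once; it reports no verdict.
Trained networks look in the newest picture that a camera, given by its name, has taken for a name from the list of things; names that differ only in an ending like _2 or _b are one class to them, and where a whole thing is asked for, a point or a joint stands for the part that bears it (a point fixed in the world has none). Each returns a list of dicts, best first, with "conf" (0 to 1); they miss things now and then, are a little off and sometimes report something else, mostly with a low value. They report only what shows in the picture. A call takes as long as a camera call. They do not tell look-alikes from the thing itself.
- arm.masks_of(label, camera): "mask" (420x560 bool, what is visible of it) and "extent" ([left, top, width, height] in pixels, round what is visible of it).
The state is a dict: "clock": time; "joints": joint angles; "joint_vel": joint speeds; "joint_efforts": joint torques, N m; "position": TCP position; "ee_rot": TCP orientation; "contact_force": force on the tool from outside, world axes, zero at the start; "wrist_torque": the same for the moment, N m; "gripper_width": finger opening in mm.
Only numpy, scipy, OpenCV 4.12 (cv2) and the standard library are available. Lean on these libraries where they do the work, as an engineer would, in place of code of your own. Each camera call takes 0.05 s, during which the arm holds its last target.

## Working session

There is one attempt and no reset: what is moved stays moved. The work goes in short steps, Python scripts to look and compute and a shell command to move; the robot and the scene stay as the last step left them, time stands still between calls to the robot, and variables do not carry over. Pictures are saved under pics/ and viewed, and the job is handed in when it is done.

```bash
ls; mkdir -p pics; python3 - <<'E'
from bench import arm
import cv2
print(arm.read_state())
for n in("side","top"):
    im=arm.get_image(n); cv2.imwrite(f"pics/{n}0.png",im[:,:,::-1]); print(n,arm.camera_params(n))
E
```

```text
pics
{'clock': 0.0, 'joints': array([-8.70424236e-01,  3.85542793e-01,  6.62302026e-03, -5.11395807e-04,
       -1.19401055e+00, -2.58565884e-01]), 'joint_vel': array([ 3.81340347e-05,  3.08532580e-04, -4.96960395e-04,  2.28033623e-03,
       -1.65823328e-03,  1.25624089e-04]), 'joint_efforts': array([ 2.79264332e-04, -3.92281151e+01,  1.88398004e+01,  4.18615758e+00,
       -4.65505233e-03,  2.92703408e-07]), 'position': array([ 266.99876104, -564.490444  ,  249.22691805]), 'ee_rot': array([-0.68919133, -0.15467066,  0.15506855,  0.69068519]), 'contact_force': array([-0.45745421, -0.45322504, -0.28225858]), 'wrist_torque': array([-0.03685054, -0.00368923,  0.01144998]), 'gripper_width': 85.47100779588146}
side {'fx': 424.82892495811313, 'fy': 424.82892495811313, 'cx': 280.82361221715115, 'cy': 207.05165413894244, 'rvec': array([ 2.17890363, -0.59066719,  0.29170333]), 'tvec': array([-540.31503356,  172.7949192 , 1235.35815345])}
top {'fx': 485.99851104628914, 'fy': 485.99851104628914, 'cx': 273.928452530417, 'cy': 202.22657280813297, 'rvec': array([ 2.18537977, -2.13770184,  0.13857908]), 'tvec': array([-150.18948811,  570.7717648 , 1284.82770909])}
```

View pics/side0.png

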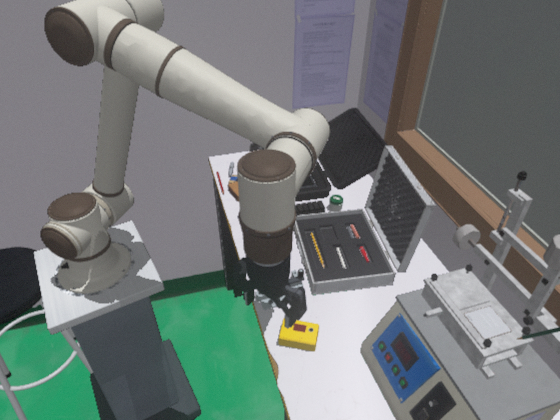

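View pics/top0.png

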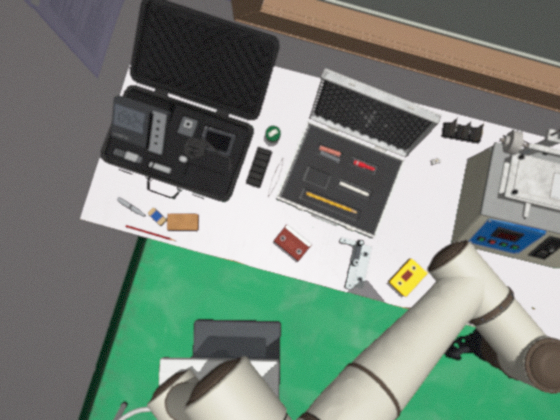

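The top view shows the red-brown block at about (293,243), the square with its hold-down at (355,260), and a yellow look-alike at (407,277). The bystanders are on the left and centre.

```bash
cat > h.py <<'E'
import numpy as np, cv2
from bench import arm
def cam(n):
    p=arm.camera_params(n); K=np.array([[p['fx'],0,p['cx']],[0,p['fy'],p['cy']],[0,0,1]])
    return K,cv2.Rodrigues(np.array(p['rvec']))[0],np.array(p['tvec'])
def unproj(n,uv,z):
    K,R,t=cam(n); uv=np.atleast_2d(uv).astype(float)
    d=(np.linalg.inv(K)@np.c_[uv,np.ones(len(uv))].T).T@R; c=-R.T@t
    return c+d*((z-c[2])/d[:,2])[:,None]
def proj(n,X):
    K,R,t=cam(n); x=(np.atleast_2d(X)@R.T+t)@K.T; return x[:,:2]/x[:,2:]
def crop(im,x0,y0,w,h,s,fn):
    cv2.imwrite(fn,cv2.resize(im[y0:y0+h,x0:x0+w,::-1],None,fx=s,fy=s,interpolation=cv2.INTER_CUBIC))
E
python3 - <<'E'
from h import *
im=arm.get_image('top'); crop(im,250,205,130,100,6,'pics/c1.png')
np.save('top.npy',im)
for l in ['block','square','holddown','holddown_knob','sanding_block','rubber_block','pencil','coupon_rack','parts_pot','probe_pen','tweezers']:
    for r in arm.masks_of(l,'top')[:2]:
        m=r['mask']; ys,xs=np.nonzero(m); 
        print(l,round(r['conf'],2),r['extent'],unproj('top',[[xs.mean(),ys.mean()]],10)[0].round(0), cv2.minAreaRect(np.c_[xs,ys].astype(np.float32)))
        if l in('block','square','holddown'): np.save(f'm_{l}_{int(xs.mean())}.npy',m)
E
```

```text
block 0.63 [274.8, 226.9, 34.6, 31.5] [ 466. -188.   10.] ((291.41595458984375, 242.49453735351562), (33.22284698486328, 22.055110931396484), 37.405357360839844)
block 0.63 [387.1, 256.5, 41.3, 40.5] [ 379. -505.   10.] ((406.88299560546875, 277.3094482421875), (24.817522048950195, 34.031951904296875), 42.51044845581055)
square 0.6 [340.7, 233.8, 26.5, 50.3] [ 415. -367.   10.] ((354.5, 262.5), (49.0, 29.0), 90.0)
holddown 0.66 [350.4, 239.6, 16.3, 26.5] [ 445. -369.   10.] ((357.15545654296875, 252.4093475341797), (7.024014472961426, 25.958314895629883), 14.743562698364258)
holddown 0.49 [243.2, 149.1, 27.7, 38.0] [676. -92.  10.] ((258.4000244140625, 166.8000030517578), (17.0762996673584, 39.212242126464844), 18.434947967529297)
holddown_knob 0.43 [352.3, 241.1, 13.5, 23.5] [ 445. -369.   10.] ((357.59619140625, 252.51925659179688), (7.2562971115112305, 26.279563903808594), 11.309932708740234)
sanding_block 0.69 [164.6, 211.7, 32.0, 19.4] [517. 113.  10.] ((182.0, 222.0), (18.0, 32.0), 90.0)
rubber_block 0.73 [147.1, 206.5, 20.2, 16.7] [532. 186.  10.] ((156.25, 216.25001525878906), (19.091880798339844, 8.485280990600586), 45.0)
coupon_rack 0.71 [245.1, 147.8, 25.8, 39.2] [675. -91.  10.] ((258.0, 167.0), (16.443843841552734, 39.21223449707031), 18.434947967529297)
parts_pot 0.53 [262.7, 122.8, 19.4, 22.8] [ 769. -129.   10.] ((272.5, 134.5), (17.0, 15.0), 90.0)
probe_pen 0.46 [114.4, 197.2, 30.4, 20.3] [556. 260.  10.] ((130.16293334960938, 207.03933715820312), (33.601932525634766, 6.6779866218566895), 32.0053825378418)
tweezers 0.68 [352.6, 238.8, 11.7, 25.3] [ 446. -369.   10.] ((357.61541748046875, 252.42308044433594), (7.2562971115112305, 25.691213607788086), 11.309932708740234)
```

View pics/c1.png

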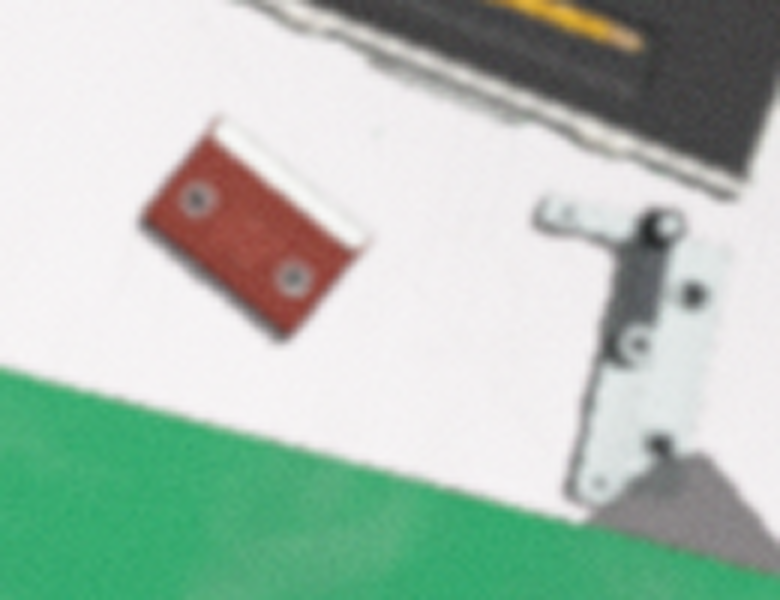

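```bash
python3 - <<'E'
from h import *
from scipy.optimize import least_squares
K,R,t=cam('top'); print('camC',(-R.T@t).round(0))
px=lambda p: np.array(p)/6+np.array([250,205])-0.42
def T(p,X):
    X=np.atleast_2d(X).astype(float);c,s=np.cos(p[2]),np.sin(p[2]); return np.c_[p[0]+c*X[:,0]-s*X[:,1],p[1]+s*X[:,0]+c*X[:,1],X[:,2]]
# block top corners (z32): (-45,-30),(45,-30),(45,30),(-45,30)
bp=px([[366,243],[218,120],[145,217],[283,335]])
print(unproj('top',bp,32).round(1))
sq=px([[583,500],[535,220],[548,190],[660,465]]) 
print(unproj('top',px([[582,497],[617,240],[536,222],[547,193]]),22).round(1))
im=np.load('top.npy')
crop(im,330,225,60,70,8,'pics/c2.png')
crop(im,265,215,60,50,10,'pics/c3.png')
E
```

```text
camC [ 414. -131. 1346.]
[[ 460.2 -238.9   32. ]
 [ 514.1 -171.4   32. ]
 [ 469.7 -139.4   32. ]
 [ 418.4 -202.2   32. ]]
[[ 349.2 -338.    22. ]
 [ 464.4 -353.4   22. ]
 [ 471.7 -316.7   22. ]
 [ 485.  -321.6   22. ]]
```

View pics/c2.png

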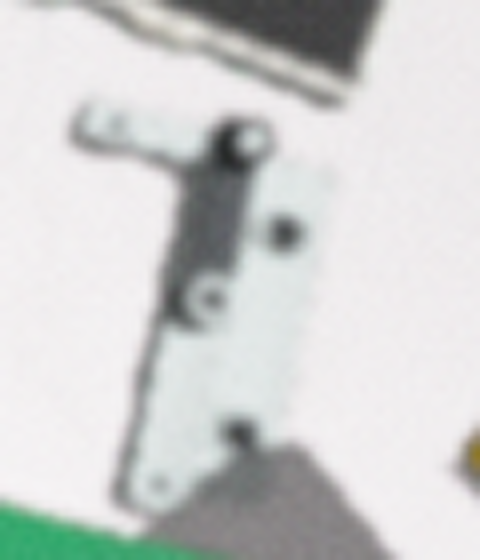

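View pics/c3.png

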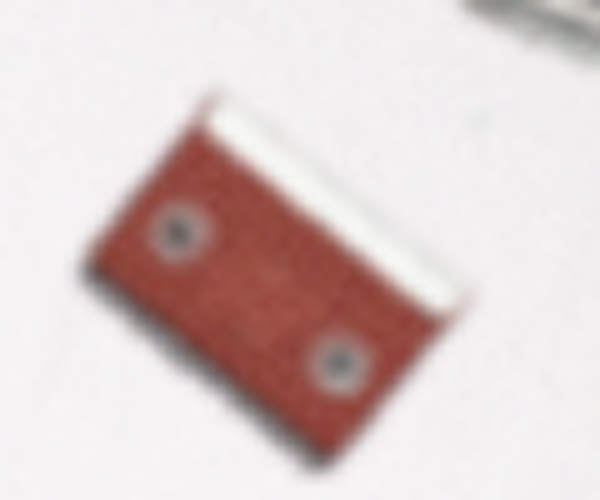

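The block's machined band faces up-right, from (366,243) to (218,120) in the first crop. That fits about 60° anticlockwise from seated. Candidates are the red-brown block at (292,243) and the yellow one at (407,277); I choose the red-brown one, and the close crop confirms the bright band. Next I'm fitting the square by overlay.

```bash
cat >> h.py <<'E'
def T(p,X):
    X=np.atleast_2d(X).astype(float);c,s=np.cos(p[2]),np.sin(p[2]); return np.c_[p[0]+c*X[:,0]-s*X[:,1],p[1]+s*X[:,0]+c*X[:,1],X[:,2]]
def box(x0,x1,y0,y1,z0,z1):
    b=[[x0,y0],[x1,y0],[x1,y1],[x0,y1]]
    return [[(*b[i],z),(*b[(i+1)%4],z)] for z in(z0,z1) for i in range(4)]
SQ=box(-117,13,-20,0,0,22)+box(0,13,0,41,0,22)+box(-52.5+7.5,8+7.5,-17.5,-2.5,40,44)
BL=box(-45,45,-30,30,0,32)
def circ(x,y,z,r): 
    a=np.linspace(0,2*np.pi,17); P=np.c_[x+r*np.cos(a),y+r*np.sin(a),0*a+z]; return [[P[i],P[i+1]] for i in range(16)]
def overlay(im,n,items,x0,y0,w,h,s,fn):
    o=cv2.resize(im[y0:y0+h,x0:x0+w,::-1],None,fx=s,fy=s,interpolation=cv2.INTER_CUBIC).copy()
    for pose,segs,col in items:
        for a,b in segs:
            q=(proj(n,T(pose,[a,b]))-[x0,y0]+.5)*s-.5
            cv2.line(o,tuple(int(v) for v in q[0].round()),tuple(int(v) for v in q[1].round()),col,1,cv2.LINE_AA)
    cv2.imwrite(fn,o)
E
cat > fit.py <<'E'
from h import *
from scipy.optimize import minimize
def fit_block(im,n,p0):
    # match red mask (with band excluded) : region x-45..45,y -22..30 at z=32 plus sides; soft IoU
    S=4
    f=im.astype(float)
    red=np.clip((f[:,:,0]-f[:,:,1]-15)/45,0,1)
    c=proj(n,T(p0,[0,0,16]))[0].astype(int); w=45
    x0,y0=c[0]-w,c[1]-w
    tgt=red[y0:y0+2*w,x0:x0+2*w]
    def rend(p):
        img=np.zeros((2*w*S,2*w*S),np.uint8)
        def poly(X):
            q=(proj(n,T(p,X))-[x0,y0]+.5)*S-.5
            return (q*16).round().astype(np.int32)
        hull=cv2.convexHull(poly([(x,y,z) for x in(-45,45) for y in(-30,30) for z in(0,32)]))
        cv2.fillConvexPoly(img,hull,255,shift=4)
        return img,poly
    def cost(p):
        img,poly=rend(p)
        cv2.fillConvexPoly(img,poly([(-45,-30,32),(45,-30,32),(45,-22,32),(-45,-22,32)]),0,shift=4)
        cv2.fillConvexPoly(img,poly([(-45,-30,32),(45,-30,32),(45,-30,0),(-45,-30,0)]),0,shift=4)
        r=cv2.resize(img,(2*w,2*w),interpolation=cv2.INTER_AREA)/255.
        return ((r-tgt)**2).sum()
    best=None
    for s in (8,2):
        p=np.array(p0,float) if best is None else best.x
        sim=np.vstack([p]+[p+d for d in np.diag([s,s,s/60])])
        best=minimize(cost,p,method='Nelder-Mead',options=dict(initial_simplex=sim,xatol=1e-3,fatol=1e-3,maxiter=300))
    return best.x,best.fun
E
python3 - <<'E'
from fit import *
im=np.load('top.npy')
b,c=fit_block(im,'top',[466,-188,0.9]); print(b,np.degrees(b[2]),c)
s=[464,-355,-0.16]
overlay(im,'top',[(b,BL,(255,0,0))],265,215,60,50,10,'pics/o1.png')
overlay(im,'top',[(s,SQ+circ(8,-10,70,8),(0,0,255))],325,225,65,70,8,'pics/o2.png')
E
```

```text
[ 467.70011009 -188.89276117    0.91294593] 52.307948710445054 113.97943867743176
```

View pics/o1.png

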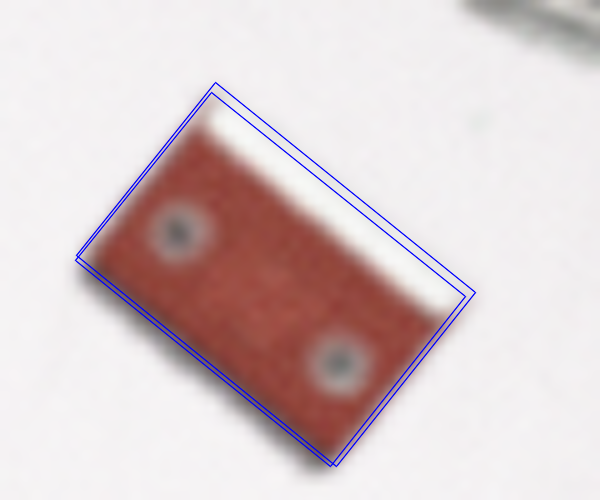

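View pics/o2.png

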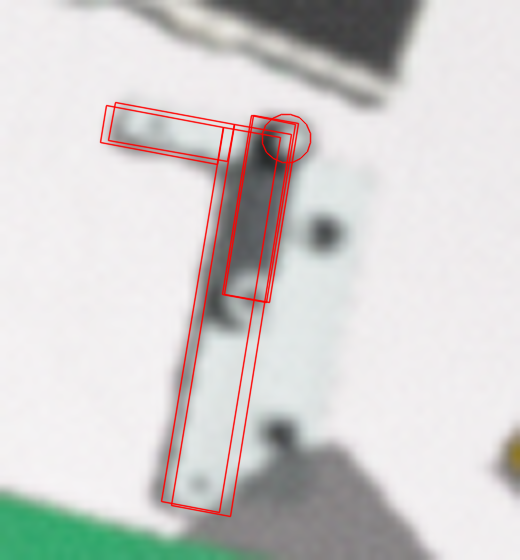

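```bash
python3 - <<'E'
s=open('fit.py').read()
a=s.index("        hull="); b=s.index("        return img,poly")
s=s[:a]+"        cv2.fillConvexPoly(img,poly([(-45,-22,32),(45,-22,32),(45,30,32),(-45,30,32)]),255,shift=4)\n"+s[b:]
a=s.index("        cv2.fillConvexPoly(img,poly([(-45,-30,32)"); b=s.index("        r=cv2.resize")
s=s[:a]+s[b:]
s=s.replace("-15)/45","-30)/60")
open('fit.py','w').write(s)
E
python3 - <<'E'
from fit import *
im=np.load('top.npy')
b,c=fit_block(im,'top',[466,-188,0.9]); print(b,np.degrees(b[2]),c)
s=[466.5,-353.5,-0.16]
overlay(im,'top',[(b,BL,(255,0,0))],265,215,60,50,10,'pics/o3.png')
overlay(im,'top',[(s,SQ+circ(8,-10,70,8),(0,0,255))],325,225,65,70,8,'pics/o4.png')
E
```

```text
[ 466.36940238 -187.26345206    0.90561261] 51.88778029442074 198.18639850057667
```

View pics/o3.png

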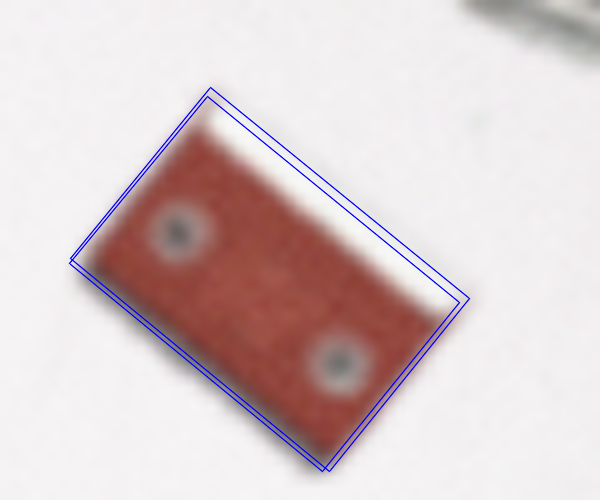

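View pics/o4.png

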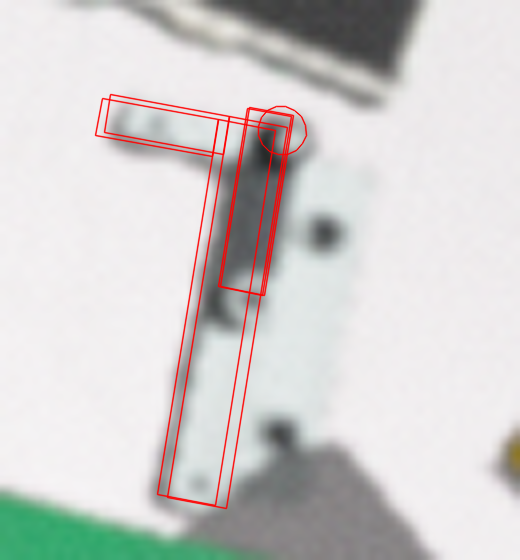

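```bash
cat >> h.py <<'E'
from scipy.spatial.transform import Rotation as Ro
SQP=np.array([465.5,-353.5,-0.16])
def s2w(p): # pose/point in square -> world
    q=T(SQP,[p[0],p[1],0])[0][:2]; return q
def w2s(p):
    d=np.array(p[:2])-SQP[:2];c,s=np.cos(SQP[2]),np.sin(SQP[2]); return np.array([c*d[0]+s*d[1],-s*d[0]+c*d[1]])
def tool():
    s=arm.read_state(); Rm=Ro.from_quat(s['ee_rot']).as_matrix()
    return np.array(s['position']),Rm,s
def info():
    p,R,s=tool(); 
    print('t',round(s['clock'],2),'pos',p.round(1),'sq',w2s(p).round(1),'toolz world deg',np.degrees(np.arctan2(R[1,2],R[0,2])).round(1),'toolx',np.degrees(np.arctan2(R[1,0],R[0,0])).round(1),'down',R[:,1].round(3),'F',np.array(s['contact_force']).round(1),'w',round(s['gripper_width'],1),'j6',s['joints'][5].round(2))
def plan(path):
    """path: list of (sqx,sqy,z, toolz angle deg in sq frame or None)"""
    p,R,s=tool()
    a0=np.degrees(np.arctan2(R[1,2],R[0,2]))
    for x,y,z,a in path:
        w=s2w((x,y)); d=R.T@(np.array([w[0],w[1],z])-p)/10
        t=0 if a is None else -((a+np.degrees(SQP[2])-a0+180)%360-180)
        print((x,y,z,a),'->',d.round(2),'turn y',round(t,1))
E
python3 - <<'E'
from h import *
info()
print(unproj('top',np.array([[0,370],[580,520]])/6+[250,205],0).round(0))
print(w2s((466.4,-187.3)))
E
```

```text
t 0.7 pos [ 267.2 -565.   250.3] sq [-162.  -240.3] toolz world deg 115.3 toolx 25.3 down [ 0. -0. -1.] F [-0.3 -0.1  0.4] w 85.4 j6 -0.26
[[ 399.  -76.    0.]
 [ 337. -342.    0.]]
[-25.59018138 164.22056088]
```

```bash
python3 - <<'E'
from h import *
plan([(7.2,223.7,150,151.1),(7.2,223.7,60,151.1),(7.2,223.7,32,151.1)])
E
```

```text
(7.2, 223.7, 150, 151.1) -> [40.22 10.03 28.67] turn y -26.6
(7.2, 223.7, 60, 151.1) -> [40.22 19.03 28.67] turn y -26.6
(7.2, 223.7, 32, 151.1) -> [40.22 21.83 28.67] turn y -26.6
```

```bash
python3 -m inch '[[0.3,10,0,7,0,-6,0],[0.3,20,0,14,0,-13,0],[0.3,30,0,21,0,-20,0],[0.3,40.2,5,28.7,0,-26.6,0],[0.3,40.2,10,28.7,0,-26.6,0],[0.3,40.2,10,28.7,0,-26.6,0],[0.3,40.2,14,28.7,0,-26.6,0],[0.3,40.2,17,28.7,0,-26.6,0],[0.3,40.2,19,28.7,0,-26.6,0],[0.3,40.2,19,28.7,0,-26.6,0],[0.3,40.2,19,28.7,0,-26.6,0],[0.3,40.2,19,28.7,0,-26.6,0],[0.3,40.2,19,28.7,0,-26.6,0],[0.3,40.2,19,28.7,0,-26.6,0],[0.3,40.2,19,28.7,0,-26.6,0],[0.3,40.2,19,28.7,0,-26.6,0]]'
python3 - <<'E'
from h import *
info()
for n,b in(('side',(180,150,200,150)),('top',(220,170,200,150))):
    im=arm.get_image(n); crop(im,*b,4,f'pics/{n}1.png'); np.save(f'{n}.npy',im)
E
```

```text
clock: 2.03
position: [508.1, -133.6, 60.4]
ee_rot: [0.636, 0.31, -0.31, -0.636]
contact_force: [0.1, 0.2, 0.8]
gripper_width: 25.9
t 2.03 pos [ 508.1 -133.6   60.4] sq [  7.  223.9] toolz world deg 142.0 toolx 52.0 down [-0. -0. -1.] F [0.1 0.2 0.8] w 25.9 j6 -0.72
```

View pics/side1.png

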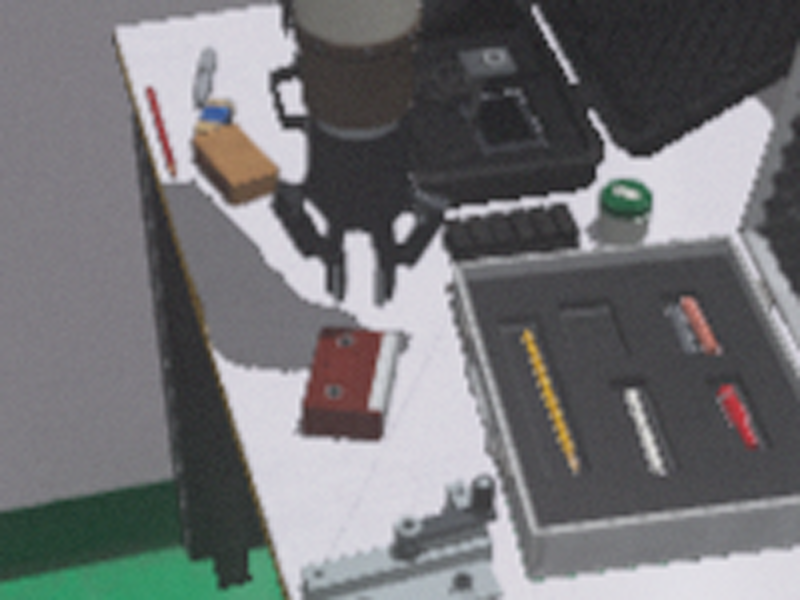

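View pics/top1.png

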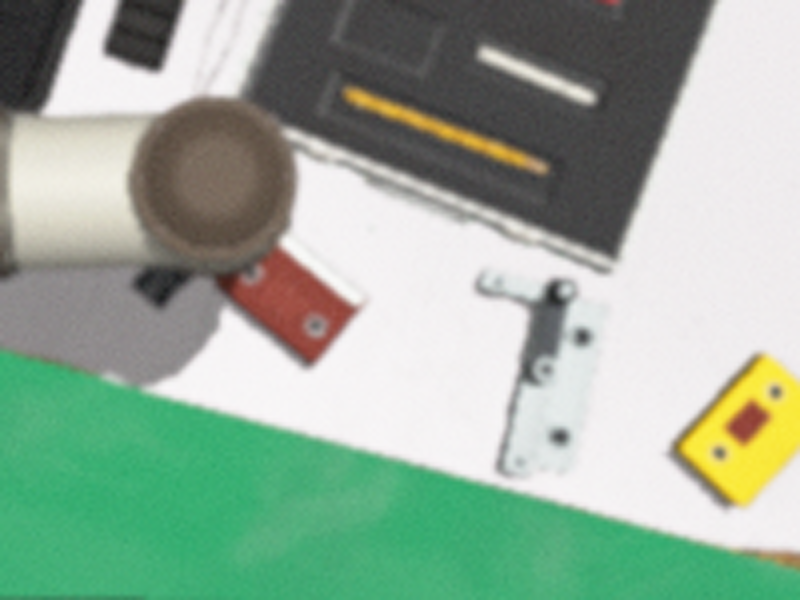

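The side view shows the fingers hanging just behind the block's far end, at (360,290) in the crop. Square and tray are clear, and the earlier grey patch was only the arm's shadow. I'm checking the square's overlay in both views, plus the tip height.

```bash
python3 - <<'E'
from h import *
s=SQP
overlay(np.load('top.npy'),'top',[(s,SQ+circ(8,-10,70,8),(0,0,255))],325,225,65,70,8,'pics/o5.png')
# tip markers: line at tips 19 ahead -> z=41
p,R,_=tool()
seg=[[p+R@[0,19,z0],p+R@[0,19,z1]] for z0,z1 in((-27,-13),(13,27))]+[[p+R@[-11,19,20],p+R@[11,19,20]]]
b=[466.4,-187.3,0.9056]
overlay(np.load('side.npy'),'side',[(s,SQ+circ(8,-10,70,8),(0,0,255)),([0,0,0],seg,(0,255,0)),(b,BL,(255,0,0))],225,200,90,100,8,'pics/o6.png')
E
```

```text
(no output)
```

View pics/o5.png

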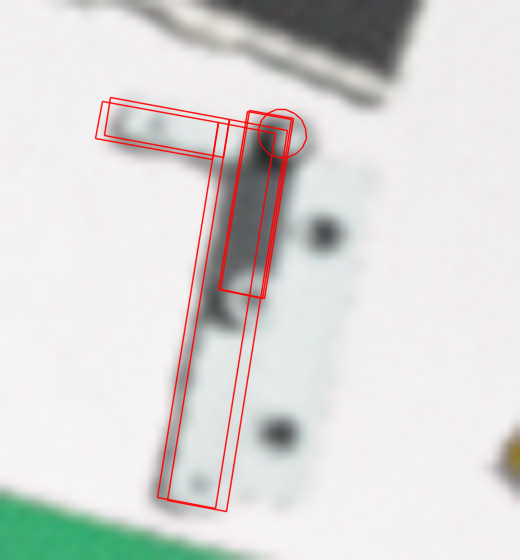

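View pics/o6.png

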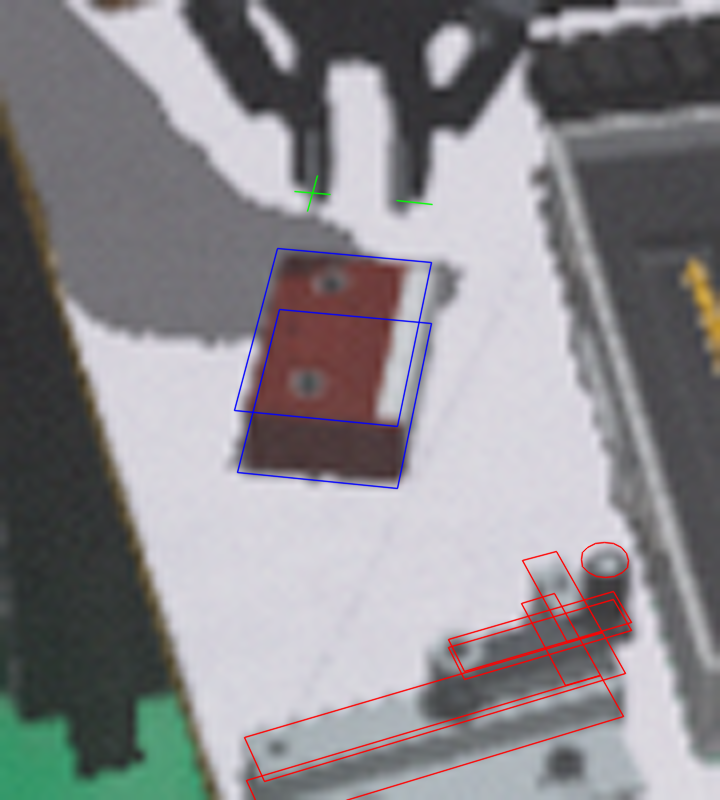

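```bash
sed -i 's/SQP=np.array(.*/SQP=np.array([464.5,-354.5,-0.16])/' h.py
python3 -m inch '[[0.3,0,1,0,0,0,0],[0.3,0,2,0,0,0,0],[0.3,0,3.0,0,0,0,0],[0.3,0,3.0,0,0,0,0],[0.3,-0.4,3.0,0,0,0,0],[0.3,-0.8,3.0,0,0,0,0],[0.3,-1.2,3.0,0,0,0,0],[0.3,-1.63,3.0,-0.38,0,4,0],[0.3,-2.09,3.0,-0.72,0,8,0],[0.3,-2.57,3.0,-1.03,0,12,0],[0.3,-3.07,3.0,-1.31,0,16,0],[0.3,-3.59,3.0,-1.55,0,20,0],[0.3,-4.12,3.0,-1.76,0,24,0],[0.3,-4.12,3.0,-1.76,0,24,0]]'
cat > look.py <<'E'
import sys
from fit import *
tag=sys.argv[1]; p0=[float(v) for v in sys.argv[2:5]] # sq x y deg guess
info()
im=arm.get_image('top'); np.save('top.npy',im)
sd=arm.get_image('side'); np.save('side.npy',sd)
w=s2w(p0[:2]); g=[w[0],w[1],np.radians(p0[2])+SQP[2]]
b=np.array(g); c=0
if 'n' not in sys.argv[5:]:
    b,c=fit_block(im,'top',g)
print('block sq',w2s(b).round(1),'deg',np.degrees(b[2]-SQP[2]).round(1),'cost',round(c,1))
it=[(SQP,SQ,(0,0,255)),(b,BL,(255,0,0))]
overlay(im,'top',it,255,195,130,110,6,f'pics/t{tag}.png')
overlay(sd,'side',it,215,190,110,110,5,f'pics/s{tag}.png')
E
python3 look.py 1 -41 148 37
```

```text
clock: 3.3
position: [497.1, -177.7, 30.9]
ee_rot: [0.687, 0.171, -0.169, -0.686]
contact_force: [0.9, -0.3, -0.1]
gripper_width: 25.8
t 3.3 pos [ 497.1 -177.7   30.9] sq [  4.  179.7] toolz world deg 117.8 toolx 27.8 down [ 0.003 -0.    -1.   ] F [ 0.9 -0.3 -0.1] w 25.8 j6 -1.05
block sq [-40.8 145.1] deg 42.7 cost 353.8
```

```bash
python3 -c "
import cv2,numpy as np
a=cv2.imread('pics/t1.png');b=cv2.imread('pics/s1.png')
" 
```

```text
(no output)
```

View pics/t1.png

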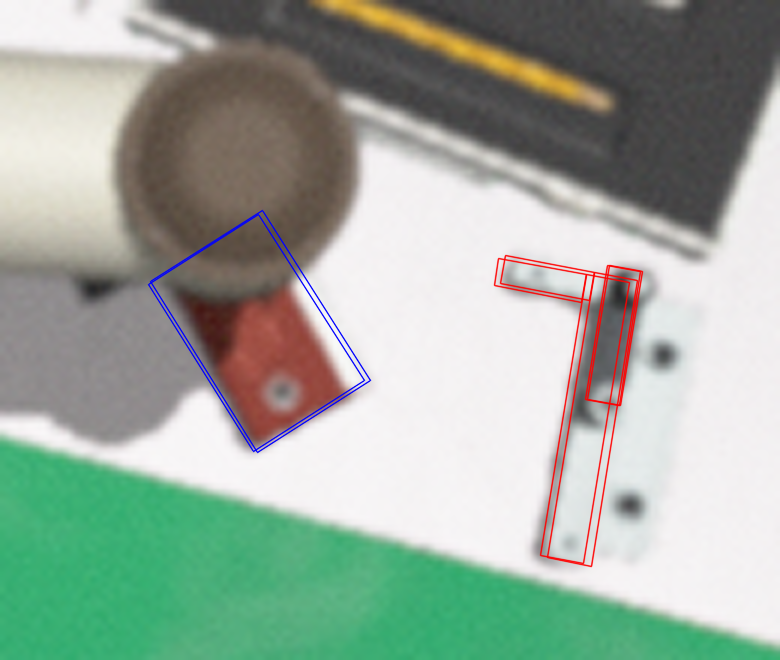

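View pics/s1.png

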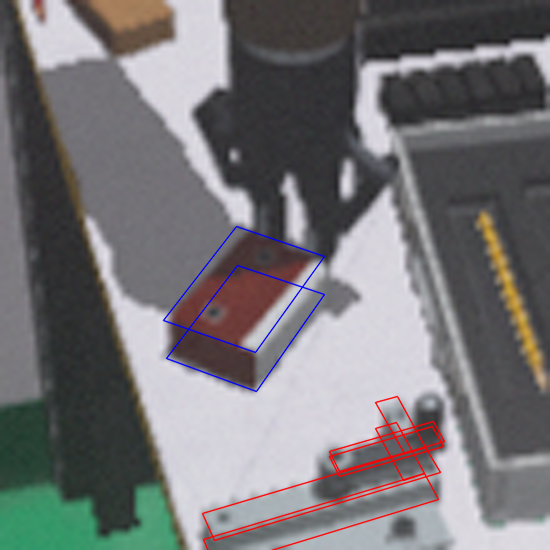

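The block has followed the fingers round to about 37°, with both fingertips on its end face. I'm continuing the arc.

```bash

python3 -m inch '[[0.3,-0.43,0,-0.38,0,4,0],[0.3,-0.89,0,-0.72,0,8,0],[0.3,-1.37,0,-1.03,0,12,0],[0.3,-1.87,0,-1.31,0,16,0],[0.3,-2.39,0,-1.55,0,20,0],[0.3,-2.92,0,-1.76,0,24,0],[0.3,-2.92,0,-1.76,0,24,0]]'
python3 look.py 2 -64 137 14
```

```text
clock: 3.98
position: [479.2, -206.5, 30.8]
ee_rot: [0.707, 0.025, -0.024, -0.707]
contact_force: [0.2, -0.2, 0.0]
gripper_width: 25.1
t 3.98 pos [ 479.2 -206.5   30.8] sq [ -9.1 148.5] toolz world deg 93.9 toolx 3.9 down [ 0.002 -0.    -1.   ] F [ 0.2 -0.2  0. ] w 25.1 j6 -1.41
block sq [-66.6 131.7] deg 20.7 cost 416.1
```

View pics/s2.png

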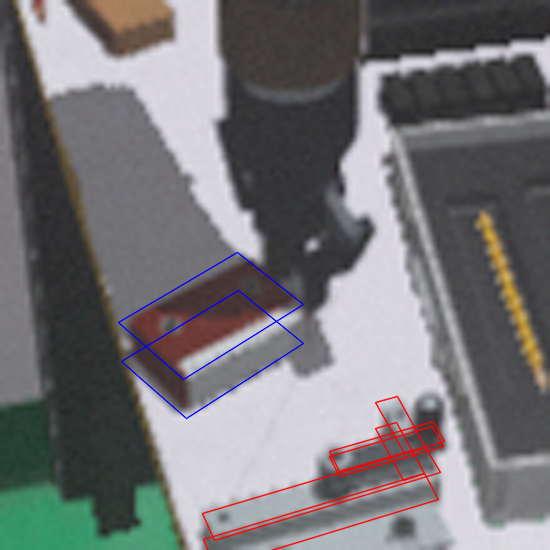

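```bash

python3 - <<'E'
from h import *
plan([(1,151,31,None),(1,151,90,None),(-75.6,190.6,90,193),(-75.6,190.6,34,193)])
E
```

```text
(1, 151, 31, None) -> [ 1.04 -0.03 -0.02] turn y 0
(1, 151, 90, None) -> [ 1.05 -5.93 -0.02] turn y 0
(-75.6, 190.6, 90, 193) -> [-5.5  -5.94  5.59] turn y -89.8
(-75.6, 190.6, 34, 193) -> [-5.51 -0.34  5.59] turn y -89.8
```

```bash

python3 -m inch '[[0.3,1.0,0,0,0,0,0],[0.3,1.0,-3,0,0,0,0],[0.3,1.0,-6,0,0,-7,0],[0.5,1.0,-6,1,0,-14,0],[0.5,0,-6,3,0,-21,0],[0.5,-2,-6,5.6,0,-28,0],[0.5,-4,-6,5.6,0,-35,0],[0.5,-5.5,-6,5.6,0,-42,0],[0.5,-5.5,-6,5.6,0,-49,0],[0.5,-5.5,-6,5.6,0,-56,0],[0.5,-5.5,-6,5.6,0,-63,0],[0.5,-5.5,-6,5.6,0,-70,0],[0.5,-5.5,-6,5.6,0,-77,0],[0.5,-5.5,-6,5.6,0,-84,0],[0.5,-5.5,-6,5.6,0,-90,0],[0.5,-5.5,-6,5.6,0,-90,0],[0.5,-5.5,-6,5.6,0,-90,0]]'
python3 look.py 3 -63 136 13
```

```text
clock: 5.5
position: [420.1, -153.7, 90.2]
ee_rot: [-0.483, -0.516, 0.517, 0.483]
contact_force: [0.1, -0.6, -0.0]
gripper_width: 43.0
t 5.5 pos [ 420.1 -153.7   90.2] sq [-75.8 191.1] toolz world deg -176.2 toolx 93.8 down [-0.001  0.    -1.   ] F [ 0.1 -0.6 -0. ] w 43.0 j6 0.05
block sq [-61.9 124. ] deg 18.5 cost 483.8
```

View pics/s3.png

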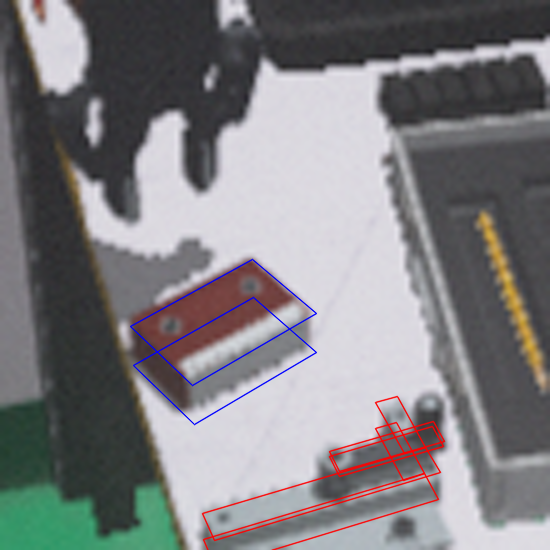

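View pics/t3.png

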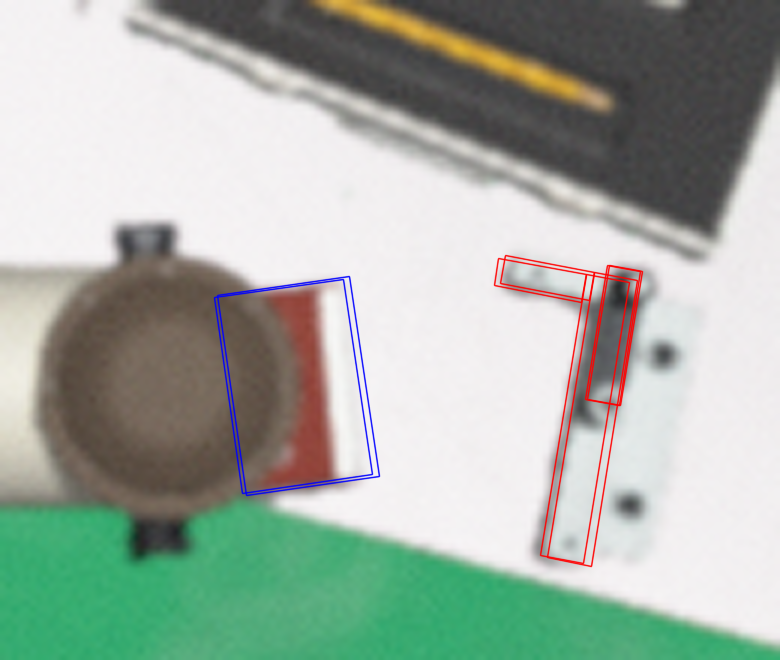

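```bash

python3 -m inch '[[0.5,0,2,0,0,0,0],[0.5,0,4,0,0,0,0],[0.5,0,6,0,0,0,0],[0.5,-0.5,6,0,0,0,0],[0.5,-1.0,6,0,0,0,0],[0.5,-1.56,6,0,0,0,0],[0.5,-2.13,6,-0.22,0,3.2,0],[0.5,-2.72,6,-0.4,0,6.5,0],[0.5,-3.31,6,-0.55,0,9.8,0],[0.5,-3.91,6,-0.67,0,13,0],[0.5,-4.6,6,-0.51,0,13,0],[0.5,-5.3,6,-0.35,0,13,0],[0.5,-5.95,6,-0.2,0,13,0],[0.5,-6.6,6,-0.04,0,13,0],[0.5,-7.3,6,0.12,0,13,0],[0.5,-8.0,6,0.28,0,13,0],[0.5,-8.7,6,0.44,0,13,0],[0.5,-9.35,6,0.6,0,13,0],[0.5,-10.0,6,0.75,0,13,0],[0.5,-10.0,6,0.75,0,13,0]]'
python3 look.py 4 -60 50 0
```

```text
clock: 7.27
position: [419.8, -255.6, 31.3]
ee_rot: [0.539, 0.459, -0.458, -0.537]
contact_force: [0.1, 0.4, -0.8]
gripper_width: 42.9
t 7.27 pos [ 419.8 -255.6   31.3] sq [-59.9  90.5] toolz world deg 170.9 toolx 80.9 down [ 0.002 -0.001 -1.   ] F [ 0.1  0.4 -0.8] w 42.9 j6 0.06
block sq [ 0.6 80.8] deg -52.5 cost 633.2
```

View pics/s4.png

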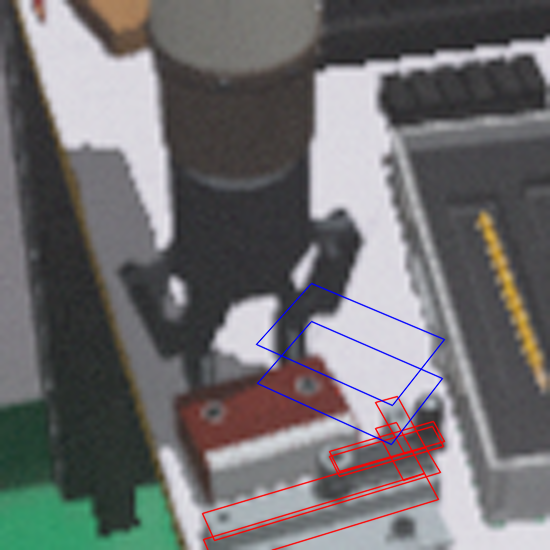

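View pics/t4.png

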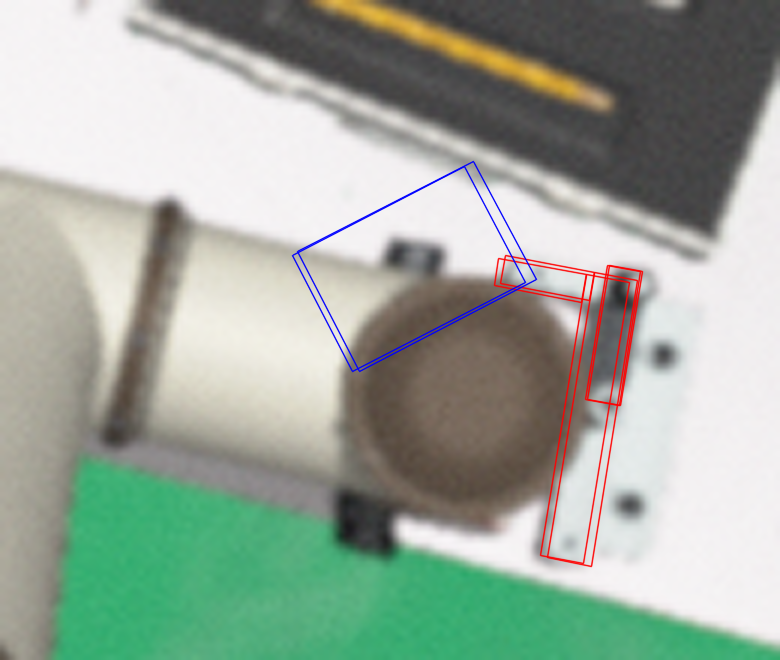

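```bash

python3 -m inch '[[0.5,-0.4,0,0,0,0,0],[0.5,-0.8,0,0,0,0,0],[0.5,-1.2,0,0,0,0,0],[0.5,-1.5,0,0,0,0,0],[0.5,-1.7,0,0,0,0,0],[0.5,-1.8,0,0,0,0,0]]'
python3 -m inch '[[0.5,-0.1,0,0,0,0,0],[0.5,-0.2,0,0,0,0,0],[0.5,-0.2,0,0,0,0,0]]'
```

```text
clock: 7.87
position: [416.9, -271.9, 30.6]
ee_rot: [0.538, 0.459, -0.459, -0.538]
contact_force: [0.5, 4.9, 4.1]
gripper_width: 43.0
clock: 8.12
position: [416.8, -273.1, 30.7]
ee_rot: [-0.538, -0.459, 0.458, 0.538]
contact_force: [1.8, 9.3, 4.4]
gripper_width: 42.9
```

```bash

python3 -m inch '[[0.5,-0.1,0,0,0,0,0],[0.5,-0.2,0,0,0,0,0],[0.5,-0.3,0,0,0,0,0],[0.5,-0.3,0,0,0,0,0]]'; python3 -c "
from h import *
info()"
```

```text
clock: 8.45
position: [419.0, -274.6, 30.8]
ee_rot: [0.539, 0.461, -0.456, -0.537]
contact_force: [8.2, 20.9, 3.5]
gripper_width: 42.9
t 8.45 pos [ 419.  -274.6   30.8] sq [-57.7  71.6] toolz world deg 170.8 toolx 80.8 down [ 0.007  0.002 -1.   ] F [ 8.2 20.9  3.5] w 42.9 j6 0.1
```

```bash

python3 - <<'E'
from h import *
plan([(-58,90,31,None),(-58,90,90,None),(-128,27,90,90),(-128,27,31,90)])
E
```

```text
(-58, 90, 31, None) -> [ 1.84 -0.01  0.03] turn y 0
(-58, 90, 90, None) -> [ 1.86 -5.91 -0.  ] turn y 0
(-128, 27, 90, 90) -> [-4.45 -5.97  7.  ] turn y 90.0
(-128, 27, 31, 90) -> [-4.46 -0.07  7.03] turn y 90.0
```

```bash

python3 -m inch '[[0.5,0.8,0,0,0,0,0],[0.5,2,0,0,0,0,0],[0.5,2,-3,0,0,0,0],[0,2,-6,0,0,7,0],[0,2,-6,2,0,14,0],[0,2,-6,4,0,21,0],[0,2,-6,6,0,28,0],[0,0,-6,7,0,35,0],[0,-2,-6,7,0,42,0],[0,-4.1,-6,7,0,49,0],[0,-4.1,-6,7,0,56,0],[0,-4.1,-6,7,0,63,0],[0,-4.1,-6,7,0,70,0],[0,-4.1,-6,7,0,77,0],[0,-4.1,-6,7,0,84,0],[0,-4.1,-6,7,0,90,0],[0,-4.1,-6,7,0,90,0],[0,-4.1,-6,7,0,90,0]]'
python3 look.py 5 -58 31 0
```

```text
clock: 9.95
position: [339.8, -306.5, 90.2]
ee_rot: [0.705, -0.055, 0.055, -0.705]
contact_force: [0.6, 0.2, -0.3]
gripper_width: 0.1
t 9.95 pos [ 339.8 -306.5   90.2] sq [-130.7   27.5] toolz world deg 81.1 toolx -8.9 down [-0.001  0.    -1.   ] F [ 0.6  0.2 -0.3] w 0.1 j6 -1.35
block sq [-48.2  30.2] deg -4.4 cost 338.3
```

View pics/s5.png

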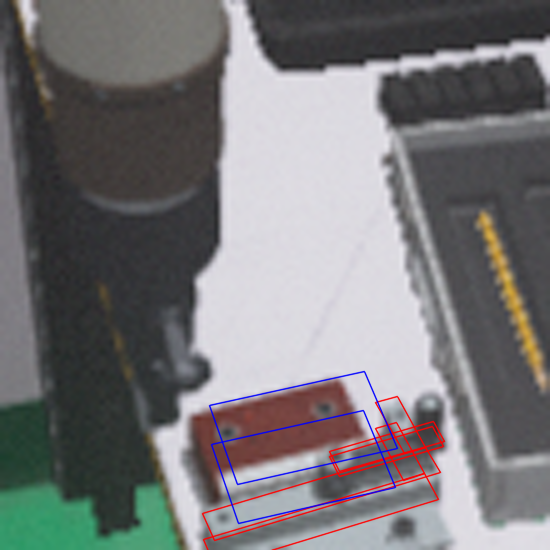

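View pics/t5.png

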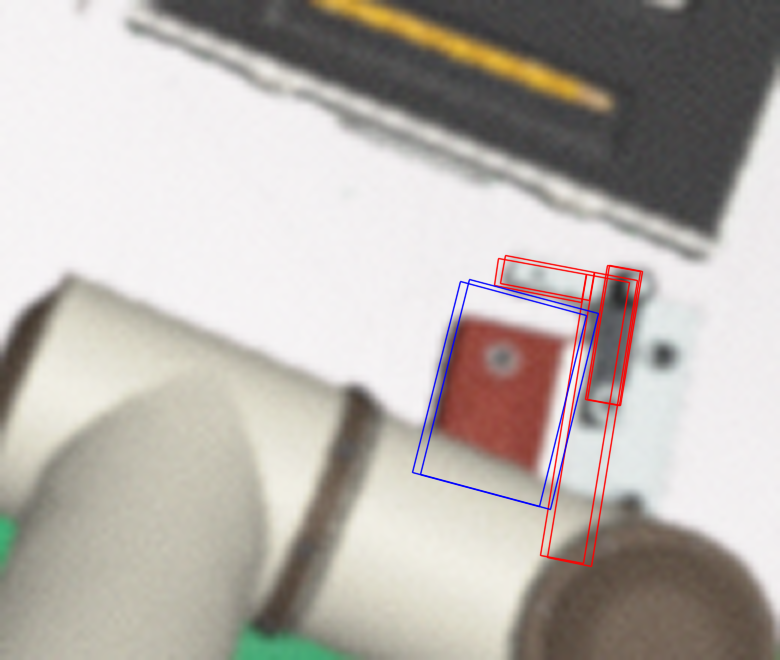

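The block lies along the fence with about 15 mm left to the stop (block end at row 318, stop at row 285). Now I'll lower the closed fingers behind its near end and push it along.

```bash

python3 -m inch '[[0,0,2,0,0,0,0],[0,0,4,0,0,0,0],[0,0,5.9,0,0,0,0],[0,0,5.9,0,0,0,0],[0,0.5,5.9,0,0,0,0],[0,1,5.9,0,0,0,0],[0,1.5,5.9,0,0,0,0],[0,1.9,5.9,-0.02,0,0,0],[0,2.3,5.9,-0.04,0,0,0],[0,2.5,5.9,-0.06,0,0,0],[0,2.7,5.9,-0.08,0,0,0],[0,2.7,5.9,-0.08,0,0,0]]'
python3 -m inch '[[0,0.1,0,0,0,0,0],[0,0.2,0,0,0,0,0],[0,0.3,0,0,0,0,0],[0,0.3,0,0,0,0,0]]'
```

```text
clock: 11.05
position: [366.1, -311.3, 31.8]
ee_rot: [-0.705, 0.057, -0.056, 0.705]
contact_force: [-4.4, 1.0, 3.4]
gripper_width: -0.1
clock: 11.38
position: [368.8, -311.7, 31.6]
ee_rot: [-0.705, 0.057, -0.055, 0.705]
contact_force: [-5.0, 0.2, 4.1]
gripper_width: 0.1
```

```bash

python3 -m inch '[[0,0.1,0,0,0,0,0],[0,0.2,0,0,0,0,0],[0,0.3,0,0,0,0,0],[0,0.3,0,0,0,0,0]]'
python3 -m inch '[[0,0.1,0,0,0,0,0],[0,0.2,0,0,0,0,0],[0,0.3,0,0,0,0,0],[0,0.3,0,0,0,0,0]]'; python3 -c "
from h import *
info()"
```

```text
clock: 11.72
position: [370.4, -311.8, 31.4]
ee_rot: [-0.704, 0.058, -0.055, 0.705]
contact_force: [-6.4, 0.8, 4.5]
gripper_width: 0.0
clock: 12.05
position: [370.6, -311.5, 31.0]
ee_rot: [-0.704, 0.06, -0.053, 0.706]
contact_force: [-12.4, 1.2, 7.3]
gripper_width: 0.2
t 12.05 pos [ 370.6 -311.5   31. ] sq [-99.5  27.5] toolz world deg 80.8 toolx -9.2 down [-0.01   0.004 -1.   ] F [-12.4   1.2   7.3] w 0.2 j6 -1.37
```

```bash

python3 -m inch '[[0,0.15,0,0,0,0,0],[0,0.3,0,0,0,0,0],[0,0.3,0,0,0,0,0]]'; python3 -c "
from h import *
info()
plan([(-120,27,31,None),(-120,27,90,None),(-45,92,90,180),(-45,92,31,180)])"
```

```text
clock: 12.3
position: [370.9, -311.2, 30.6]
ee_rot: [-0.703, 0.063, -0.051, 0.707]
contact_force: [-15.6, 1.5, 10.9]
gripper_width: -0.1
t 12.3 pos [ 370.9 -311.2   30.6] sq [-99.3  27.8] toolz world deg 80.8 toolx -9.2 down [-0.016  0.006 -1.   ] F [-15.6   1.5  10.9] w -0.1 j6 -1.37
(-120, 27, 31, None) -> [-2.07 -0.   -0.08] turn y 0
(-120, 27, 90, None) -> [-2.16 -5.9  -0.06] turn y 0
(-45, 92, 90, 180) -> [ 5.33 -6.    6.45] turn y -90.1
(-45, 92, 31, 180) -> [ 5.43 -0.1   6.43] turn y -90.1
```

```bash

python3 -m inch '[[0,-1,0,0,0,0,0],[0,-2.5,0,0,0,0,0],[0,-2.5,-3,0,0,0,0],[0,-2.5,-6,0,0,-7,0],[0.5,-2.5,-6,2,0,-14,0],[0.5,-1.5,-6,4.5,0,-21,0],[0.5,0,-6,6.5,0,-28,0],[0.5,2,-6,6.5,0,-35,0],[0.5,4.7,-6,6.5,0,-42,0],[0.5,4.7,-6,6.5,0,-49,0],[0.5,4.7,-6,6.5,0,-56,0],[0.5,4.7,-6,6.5,0,-63,0],[0.5,4.7,-6,6.5,0,-70,0],[0.5,4.7,-6,6.5,0,-77,0],[0.5,4.7,-6,6.5,0,-84,0],[0.5,4.7,-6,6.5,0,-90,0],[0.5,4.7,-6,6.5,0,-90,0],[0.5,4.7,-6,6.5,0,-90,0]]'
python3 look.py 6 -45 30 0
```

```text
clock: 13.8
position: [436.8, -256.8, 91.9]
ee_rot: [0.54, 0.459, -0.457, -0.537]
contact_force: [-0.2, 0.5, 0.2]
gripper_width: 42.8
t 13.8 pos [ 436.8 -256.8   91.9] sq [-43.   92.1] toolz world deg 170.8 toolx 80.8 down [ 0.004 -0.001 -1.   ] F [-0.2  0.5  0.2] w 42.8 j6 0.05
block sq [-46.9  24.9] deg 9.6 cost 635.3
```

View pics/s6.png

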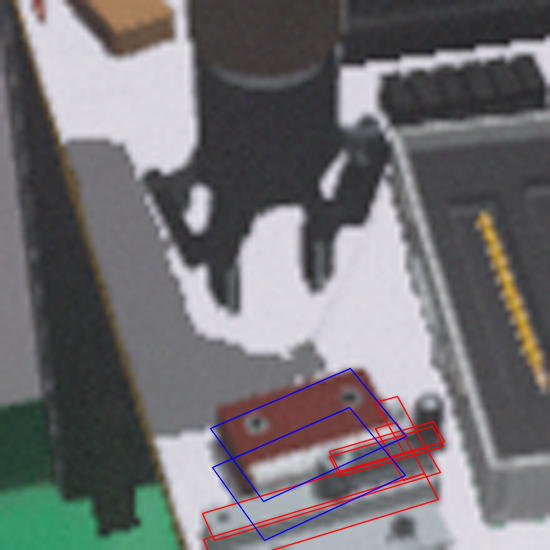

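View pics/t6.png

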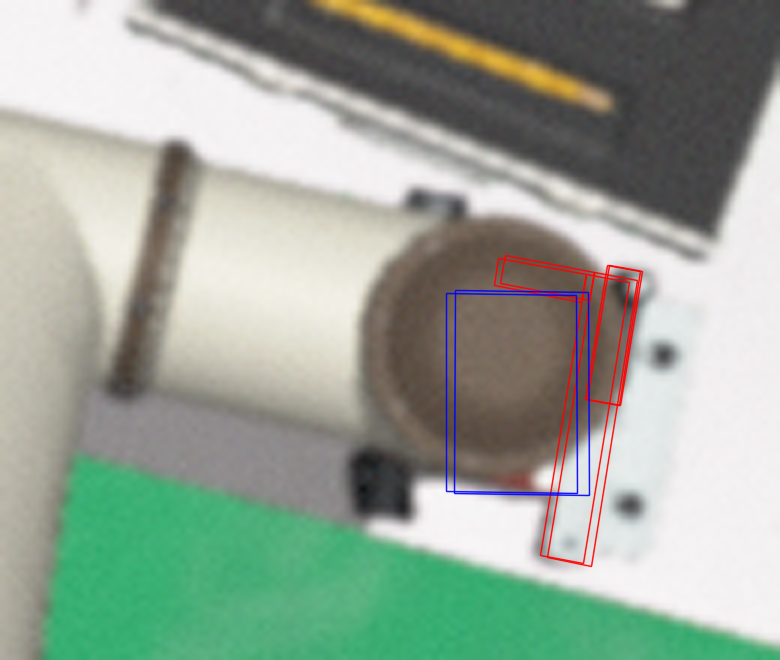

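Side view: the block's end is at the stop, at (390,395). I'm pressing it against the fence once more with both fingertips.

```bash

python3 -m inch '[[0.5,0,2,0,0,0,0],[0.5,0,4,0,0,0,0],[0.5,0,6,0,0,0,0],[0.5,0,6,0,0,0,0],[0.5,-0.7,6,0,0,0,0],[0.5,-1.4,6,0,0,0,0],[0.5,-1.8,6,0,0,0,0],[0.5,-2.0,6,0,0,0,0],[0.5,-2.1,6,0,0,0,0],[0.5,-2.2,6,0,0,0,0],[0.5,-2.3,6,0,0,0,0],[0.5,-2.4,6,0,0,0,0],[0.5,-2.4,6,0,0,0,0]]'; python3 -c "
from h import *
info()"
```

```text
clock: 14.98
position: [434.1, -277.7, 32.7]
ee_rot: [0.54, 0.46, -0.456, -0.538]
contact_force: [6.7, 21.3, 4.6]
gripper_width: 42.4
t 14.98 pos [ 434.1 -277.7   32.7] sq [-42.3  71. ] toolz world deg 170.7 toolx 80.7 down [ 0.006  0.003 -1.   ] F [ 6.7 21.3  4.6] w 42.4 j6 0.1
```

```bash

python3 -m inch '[[0.5,0.8,0,0,0,0,0],[0.5,2.5,0,0,0,0,0],[0.5,5,-3,0,0,0,0],[0.5,9,-6,0,0,0,0],[0,13,-9,0,0,0,0],[0,17,-9,0,0,0,0],[0,20,-9,0,0,0,0],[0,20,-9,0,0,0,0],[0,20,-9,0,0,0,0],[0,20,-9,0,0,0,0],[0,20,-9,0,0,0,0]]'
python3 look.py 7 -45 30 0
```

```text
clock: 15.9
position: [462.7, -83.9, 121.3]
ee_rot: [-0.538, -0.458, 0.458, 0.538]
contact_force: [-0.7, -0.3, 0.2]
gripper_width: -0.1
t 15.9 pos [462.7 -83.9 121.3] sq [-44.9 266.9] toolz world deg 170.8 toolx 80.8 down [-0. -0. -1.] F [-0.7 -0.3  0.2] w -0.1 j6 -0.33
block sq [-44.9  31.5] deg -3.5 cost 179.6
```

View pics/s7.png

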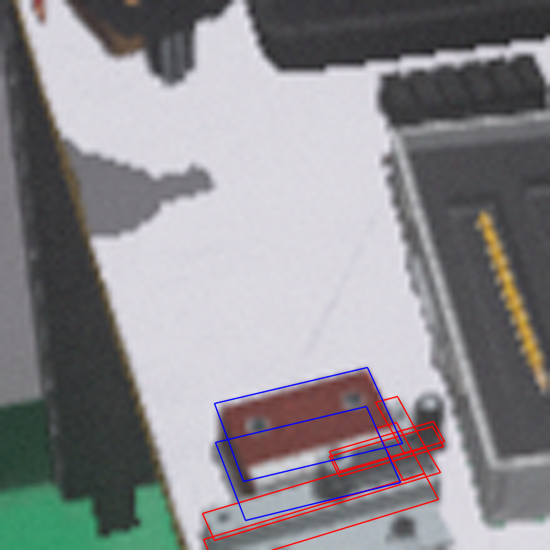

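View pics/t7.png

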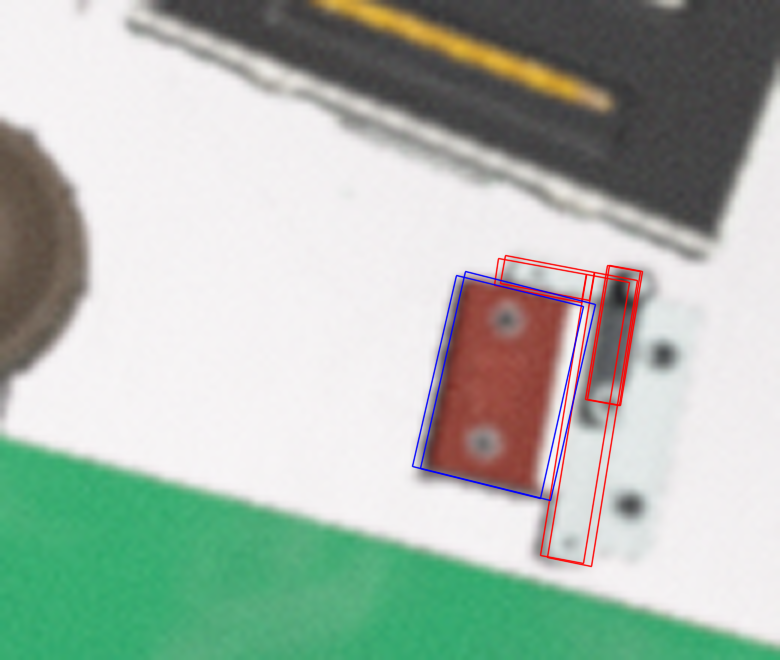

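```bash
python3 - <<'E'
from h import *
crop(np.load('top.npy'),325,230,60,65,9,'pics/t7c.png')
print([w2s(p) for p in unproj('top',np.array([[705,255],[620,200],[480,150]])/6+[255,195],40)])
E
```

```text
[array([ 27.07995986, -46.18647484]), array([44.51780229, -4.75648476]), array([55.31632675, 60.81985412])]
```

View pics/t7c.png

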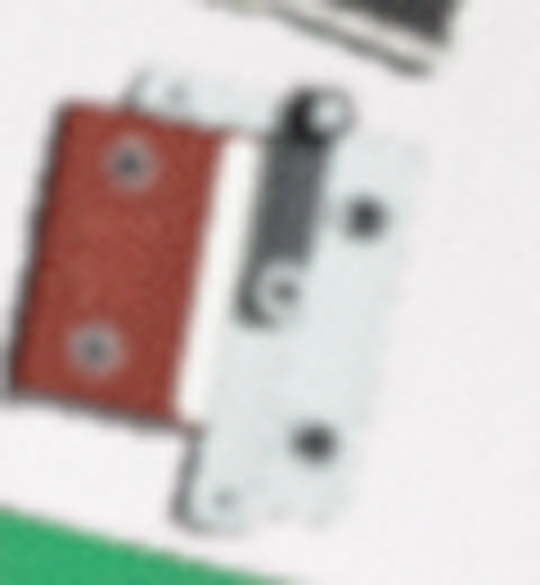

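```bash
python3 - <<'E'
from h import *
b=np.r_[s2w((-45,30)),SQP[2]]
TOP=[[(-45,-22,32),(45,-22,32)]]
overlay(np.load('top.npy'),'top',[(b,BL[4:]+TOP,(255,0,0)),(SQP,SQ[:16],(0,0,255))],325,230,60,65,9,'pics/t8.png')
overlay(np.load('side.npy'),'side',[(b,BL[4:]+TOP,(255,0,0)),(SQP,SQ[:16],(0,0,255))],250,255,60,45,12,'pics/s8.png')
E
```

```text
(no output)
```

View pics/t8.png

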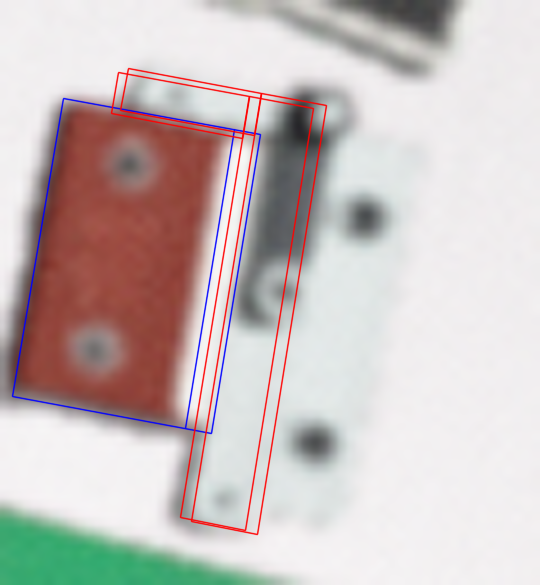

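View pics/s8.png

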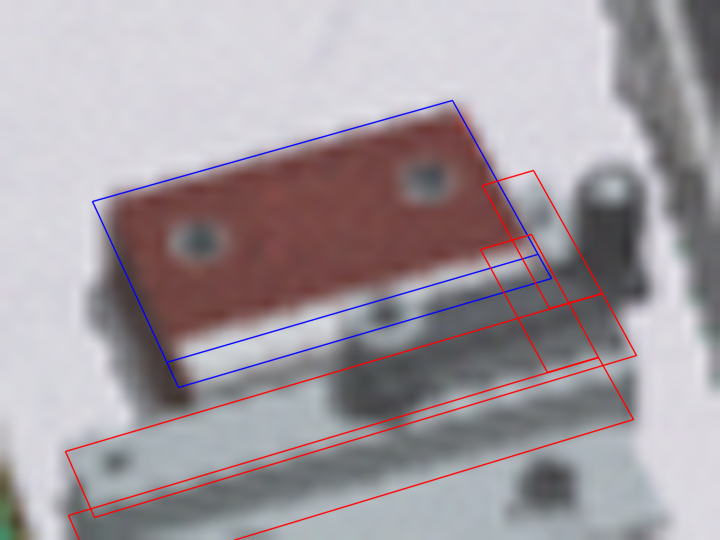

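The overlays agree with a seated block in both views: end at the stop, face along the fence. The knob is next.

```bash
python3 - <<'E'
from h import *
plan([(0,-38,150,180),(0,-38,73,180)])
E
```

```text
(0, -38, 150, 180) -> [-30.45  -2.89  -4.52] turn y -0.1
(0, -38, 73, 180) -> [-30.45   4.81  -4.53] turn y -0.1
```

```bash

python3 -m inch '[[0,-4,-3,-1,0,0,0],[0,-8,-3,-2,0,0,0],[0,-12,-3,-3,0,0,0],[0,-16,-3,-4,0,0,0],[0,-20,-3,-4.5,0,0,0],[0,-24,-3,-4.5,0,0,0],[0,-28,-3,-4.5,0,0,0],[0,-30.4,-3,-4.5,0,0,0],[0,-30.4,-3,-4.5,0,0,0],[0,-30.4,-3,-4.5,0,0,0],[0,-30.4,-3,-4.5,0,0,0],[0,-30.4,0,-4.5,0,0,0],[0,-30.4,2,-4.5,0,0,0],[0,-30.4,2,-4.5,0,0,0]]'
python3 look.py 9 -45 30 0 n
```

```text
clock: 17.17
position: [457.0, -387.5, 97.2]
ee_rot: [-0.535, -0.458, 0.46, 0.541]
contact_force: [-0.5, 0.7, -0.9]
gripper_width: -0.0
t 17.17 pos [ 457.  -387.5   97.2] sq [ -2.2 -33.8] toolz world deg 170.9 toolx 80.9 down [-0.008  0.005 -1.   ] F [-0.5  0.7 -0.9] w -0.0 j6 0.28
block sq [-45.  30.] deg 0.0 cost 0
```

View pics/s9.png

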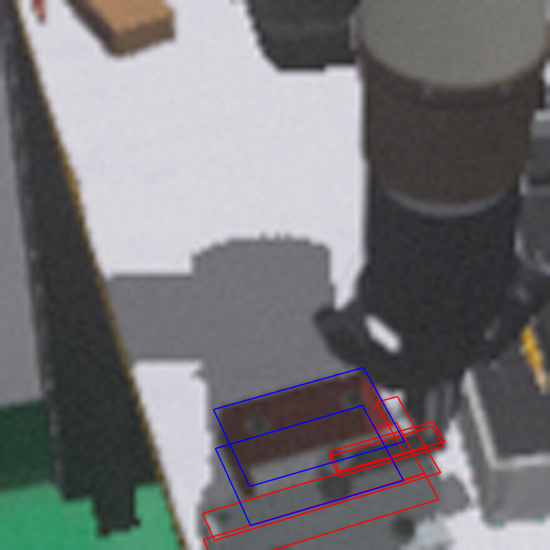

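View pics/t9.png

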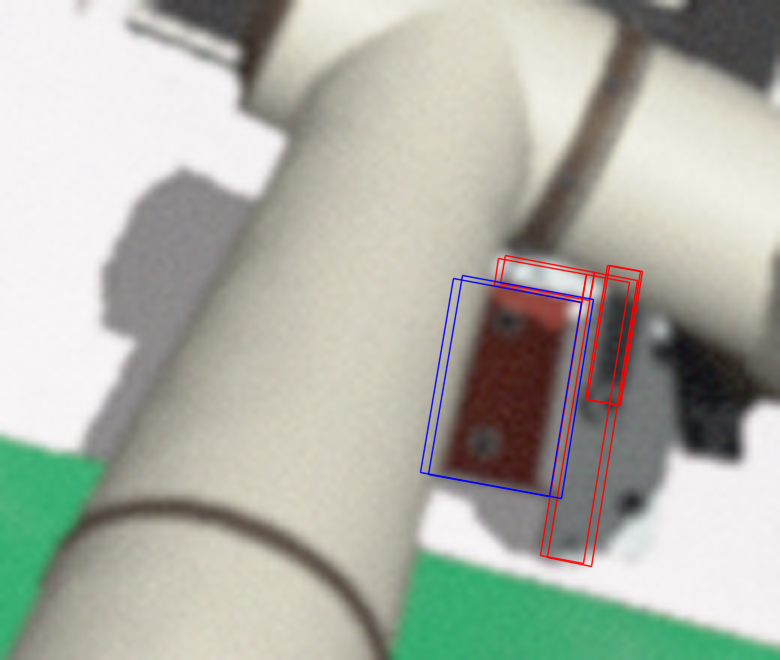

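```bash

python3 -m inch '[[0,0,0,0,0,0,0],[0,0,0,0,0,0,0]]'; python3 -c "
from h import *
info()
plan([(1,-38,73,180)])"
```

```text
clock: 17.43
position: [460.6, -390.3, 103.1]
ee_rot: [0.539, 0.459, -0.459, -0.537]
contact_force: [-0.1, 0.4, 0.2]
gripper_width: -0.2
t 17.43 pos [ 460.6 -390.3  103.1] sq [  1.9 -36. ] toolz world deg 171.0 toolx 81.0 down [ 0.003 -0.002 -1.   ] F [-0.1  0.4  0.2] w -0.2 j6 0.28
(1, -38, 73, 180) -> [-0.2   3.01  0.1 ] turn y 0.1
```

```bash

python3 -m inch '[[0,-0.2,1,0.1,0,0,0],[0,-0.2,2,0.1,0,0,0],[0,-0.2,3,0.1,0,0,0],[0,-0.2,3,0.1,0,0,0],[0,0.3,3,0.1,0,0,0],[0,0.7,3,0.1,0,0,0],[0,1.28,3,-0.1,0,-7,0],[0,1.87,3,-0.22,0,-14,0],[0,2.48,3,-0.28,0,-21,0],[0,3.08,3,-0.25,0,-28,0],[0,3.68,3,-0.16,0,-35,0],[0,3.68,3,-0.16,0,-35,0]]'; python3 look.py 10 -45 30 0 n
```

```text
clock: 18.43
position: [467.2, -353.1, 71.8]
ee_rot: [0.374, 0.6, -0.6, -0.374]
contact_force: [0.1, -1.1, 0.2]
gripper_width: 0.3
t 18.43 pos [ 467.2 -353.1   71.8] sq [2.5 1.8] toolz world deg -153.9 toolx 116.1 down [ 0.001 -0.    -1.   ] F [ 0.1 -1.1  0.2] w 0.3 j6 0.83
block sq [-45.  30.] deg 0.0 cost 0
```

View pics/s10.png

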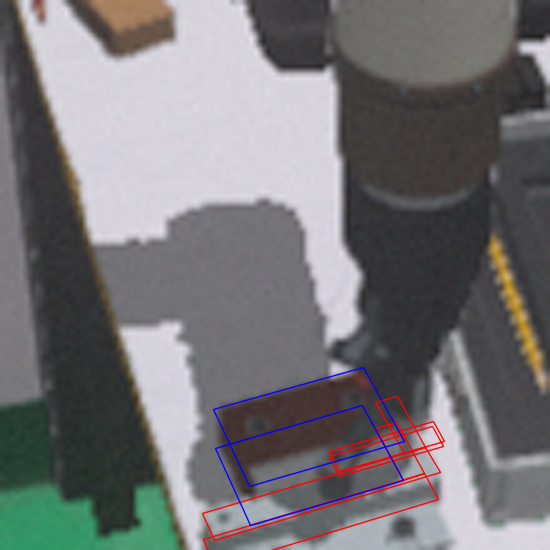

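View pics/t10.png

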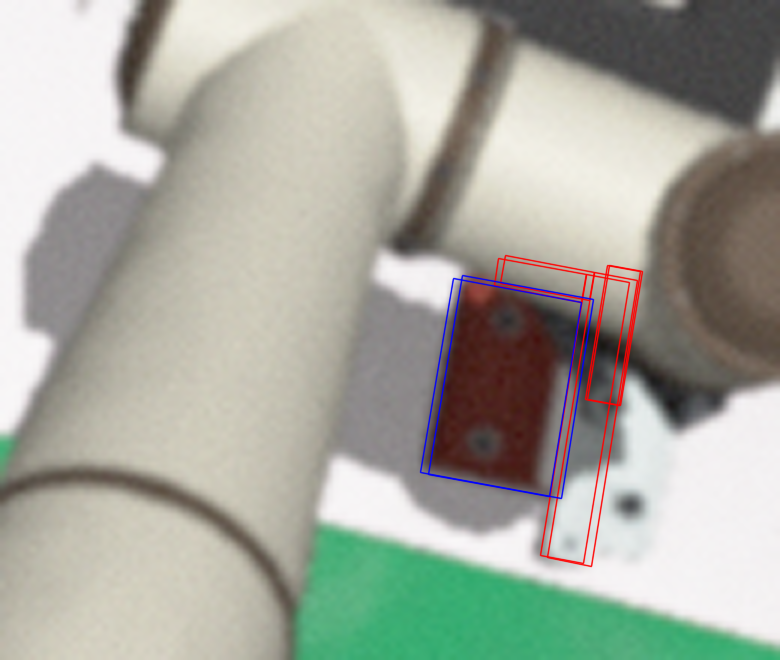

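```bash

python3 -m inch '[[0,0.58,0,-0.2,0,-7,0],[0,1.17,0,-0.32,0,-14,0],[0,1.78,0,-0.38,0,-21,0],[0,2.38,0,-0.35,0,-28,0],[0,2.98,0,-0.26,0,-35,0],[0,3.57,0,-0.09,0,-42,0],[0,4.12,0,0.15,0,-49,0],[0,4.3,0,0.25,0,-51,0],[0,4.3,0,0.25,0,-51,0]]'; python3 look.py 11 -45 30 0 n
```

```text
clock: 19.28
position: [445.9, -316.5, 71.7]
ee_rot: [-0.082, -0.702, 0.702, 0.081]
contact_force: [0.1, 0.2, 0.2]
gripper_width: 0.3
t 19.28 pos [ 445.9 -316.5   71.7] sq [-24.4  34.5] toolz world deg -103.2 toolx 166.8 down [ 0.001 -0.    -1.   ] F [0.1 0.2 0.2] w 0.3 j6 1.66
block sq [-45.  30.] deg 0.0 cost 0
```

View pics/s11.png

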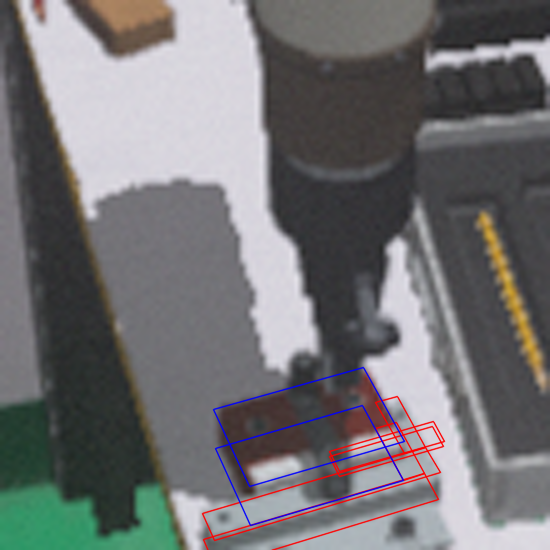

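View pics/t11.png

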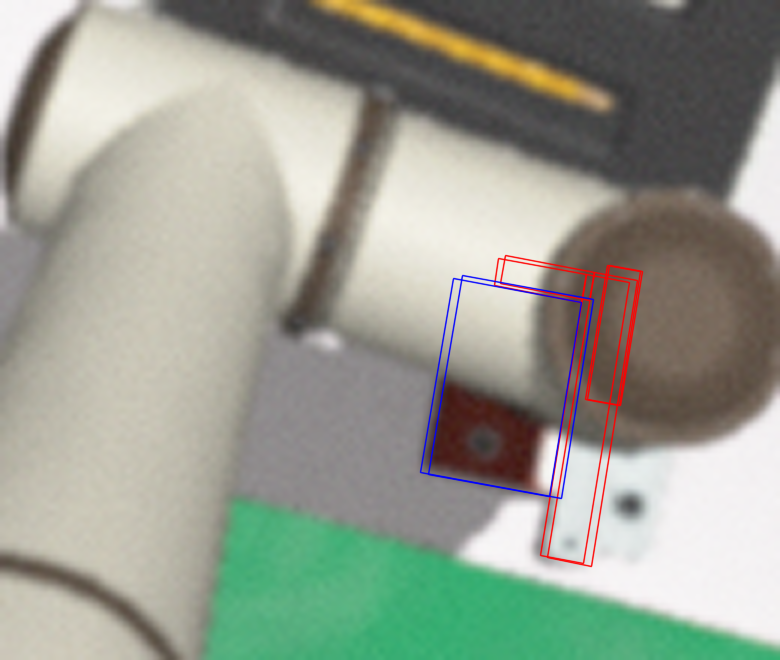

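```bash

python3 -m inch '[[0,-0.8,0,0,0,0,0],[0,-1.6,0,0,0,0,0],[0,-1.6,-3,0,0,0,0],[0,-1.6,-7,0,0,0,0],[0,-1.6,-10,-3,0,0,0],[0,-1.6,-10,-7,0,0,0],[0,-1.6,-10,-11,0,0,0],[0,-1.6,-10,-15,0,0,0],[0,-1.6,-10,-19,0,0,0],[0,-1.6,-10,-22,0,0,0],[0,-1.6,-10,-22,0,0,0],[0,-1.6,-10,-22,0,0,0]]'; python3 look.py 12 -45 30 0 n
python3 - <<'E'
from h import *
crop(np.load('top.npy'),325,230,60,65,9,'pics/t12c.png')
crop(np.load('side.npy'),250,250,65,50,11,'pics/s12c.png')
E
```

```text
clock: 20.38
position: [512.6, -104.2, 171.5]
ee_rot: [0.08, 0.703, -0.703, -0.079]
contact_force: [-0.0, -0.2, 0.1]
gripper_width: 0.2
t 20.38 pos [ 512.6 -104.2  171.5] sq [  7.6 254.8] toolz world deg -102.9 toolx 167.1 down [ 0.001 -0.    -1.   ] F [-0.  -0.2  0.1] w 0.2 j6 1.23
block sq [-45.  30.] deg 0.0 cost 0
```

View pics/t12c.png

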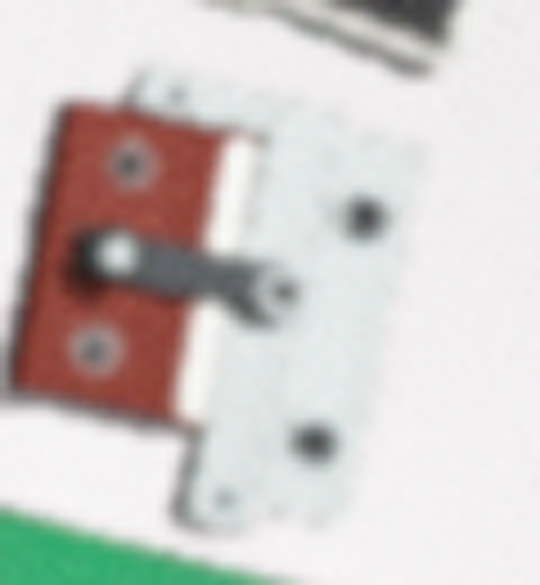

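View pics/s12c.png

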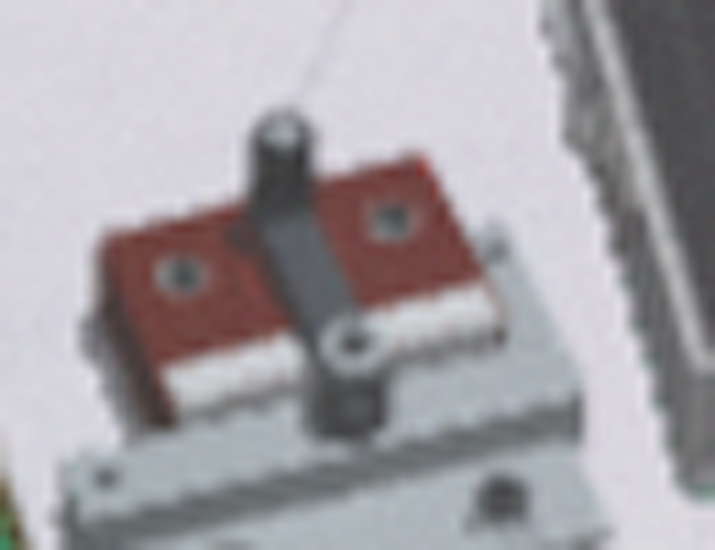

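```bash
python3 - <<'E'
from h import *
u=np.array([[118,254]])/9+[325,230]-.45; k=w2s(unproj('top',u,70)[0]); d=k-[-45,-10]; print('top',k,np.arctan2(d[1],d[0]))
u=np.array([[282,130]])/11+[250,250]-.45; k=w2s(unproj('side',u,70)[0]); d=k-[-45,-10]; print('side',k,np.arctan2(d[1],d[0]))
E
```

```text
top [-44.21363785  41.0938517 ] 1.555406998216834
side [-42.70847151  43.18046996] 1.527733303318225
```

Both cameras put the hold-down arm at about 1.53–1.56 rad. The block is flush against the fence and the stop, and the robot is well clear, so I'm handing in.

```bash
python3 -c "
from bench import arm
print(arm.job_done())"
```

```text
the job is handed in; nothing more can be done
None
```

I pushed the block round and seated it against the square with the fingertips, then swung the hold-down arm across it with the closed fingertips. The job was handed in at about 20 s, and no verdict was reported.

- **Block:** It was turned on its end face in arcs, pushed to the fence with both fingertips, slid along to the stop, then pressed to the fence once more.
    - **Force:** it stopped hard at about 16 N against the stop and 21 N against the fence.
    - **Position:** with the fingers flush on its back face, the fingertip reading puts its centre at y = 30.0 mm in the square's frame. The last crops show no gap at either face.
- **Hold-down arm:** The knob's position gives 1.56 rad from the top camera and 1.53 rad from the side camera, against the 1.3 rad needed. The fingers were withdrawn about 25 cm, and the tool force read about zero.
- **Checks that disagreed:**
    - My automatic block fit from the top picture was unreliable, up to about 10° off, where the arm or nearby colours got in the way. I relied on contact forces, tool pose and visual overlays instead.
    - The end push stopped about 1.5 mm beyond where my fit of the square put the stop. That is within the error of that fit.
- **Bystanders:** I never steered close to any of them, but I did not re-measure their positions at the end.

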